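# Hold back the tensioner of a tube mixer drive

### The arm

A 7-joint arm with a two-finger parallel gripper is mounted at the origin on the work surface. World frame = base frame: x ahead of the robot, y to its left, z up, the work surface at z = 0. Lengths are in mm, angles in rad, forces in N, time in s.
With the tool pointing down it reaches from about 350 to 900 mm from the base axis. Payload 7.2 kg.
Tool frame: the origin (TCP) lies where the fingers leave the gripper's body, on its centre line; the fingertips stand 80 mm ahead of it and the grasp point (between the pads) lies 61 mm ahead of it; z points along the fingers, y is the line along which they close (so a half turn about z gives the same grasp; the last joint's range is limited). The gripper opens to 88 mm and grips with 3 to 60 N. Pads are 20 mm wide; open, the fingers measure 115 mm over their backs; the gripper's body (75 mm by 178 mm) begins 61 mm behind the grasp point.
Start: joints at [-1.36, 0.411, -0.013, 1.596, 0.006, 1.134, -0.082], TCP at [172.01, 600.865, 302.653] pointing down, gripper open.
Joint ranges: [-2.95, 2.95], [-0.29, 1.99], [-1.47, 1.44], [0.14, 2.54], [-1.03, 4.17], [0.13, 1.85], [-2.86, 2.86]. Speed limits (rad/s): [2.39, 2.39, 3.01, 3.01, 3.14, 3.14, 3.14].

### API

Orientations are given as [roll, pitch, yaw] about the fixed x, y, z axes, in that order (R = Rz(yaw) Ry(pitch) Rx(roll)).
In Python, from workcell import * gives the robot as it stands.
- The arm moves only by the tool play_rows, never from a script. Its argument "steps" is a list that holds one entry, the list of rows, each a list of 6 numbers: the shift along the tool's x, y, z normalised to -1 to 1, where 1 is 0.2 m, then the turn, a rotation vector about the tool's x, y, z normalised to -1 to 1, where 1 is 180 degrees. In form: [[[dx, dy, dz, ax, ay, az], ...]]. A call has 1 to 8 rows; each row is the pose to reach, as a shift and turn from the pose commanded when the call began, along the tool's axes at that moment, turning the shorter way round; what a row does not reach only later rows make up. A row lasts 1/10 s, in which the tool goes at most 50 mm and 8.59 degrees, less where a joint would pass 70% of its speed; a pose out of reach is approached as far as the arm can. A call with a number of a shift or a turn outside -1 to 1 is refused whole. A call with a gripper value outside its range is refused whole. "claw" is the closure, from 0 (fully open) to 1 (shut), set as the call begins (left out, the last holds). The fingers move at their own pace and stop on an object; the grip force is fixed at half the most. Time passes only in rows, so rows that repeat a pose let the fingers close. It gives the time, the measured TCP pose, the force, the opening and the grip force at its end, in the units of the state.
- get_obs(): the state, without advancing time (a new reading comes with each control period).
- capture(name): name is "scene" or "top" or "wrist"; returns the picture (420x560x3 uint8, blue, green, red); there is no depth.
- calibration(name): a dict with "K" (3x3 intrinsics, pixels), "k1" (the pictures are not rectified: a ray, as slopes to the right and down, at radius r is drawn at 1 + k1 r^2 times it, then the intrinsics apply), "camera_from_world" (4x4, takes a point from world to camera coordinates). Camera axes: x right, y down, z forward; pixel columns grow to the right and rows downward; lengths in mm; the calibration is good to about 2 mm. A picture is of the moment at which its call begins: read the wrist's pose just before it. calibration takes no time and is no camera call; for the wrist camera it gives the pose at the moment of the call.
- close_job(): hands the job in; it is judged then, once.
The state is a dict: "t": time; "joint_positions": joint angles; "qd": joint speeds; "joint_torque": joint torques, N m; "tool_pos": TCP position; "tool_rot": TCP orientation; "wrist_force": force on the tool from outside, world axes, zero at the start; "ft_torque": the same for the moment, N m; "width": finger opening in mm; "grasp_force": force on a finger pad.
Only numpy, scipy, OpenCV 4.12 (cv2) and the standard library are available. Lean on these libraries where they do the work, as an engineer would, in place of code of your own. Each camera call takes 0.05 s, during which the arm holds its last target. There are 200 camera calls.

### The job

The tube mixer is waiting for a new drive belt: pull the white sloping service flap open, over towards you and all the way down, then push the sprung orange tensioner arm in the bay sideways past its ratchet click and on until it is fully back against its stop. Finish while the gripper fingers are still holding it there, fully compressed, so that a colleague can slip the belt on. Leave the tube rack, the bottle and the glove box standing where they are.

Things in the scene. Friction and masses are not known exactly. Their poses are not given: they have to be found in the camera images.
- drive_unit: White fixed tube mixer drive unit, 255 x 300 mm. Origin on the table, mid-width, 95 mm behind its front edge; x from front (robot side) to rear, y left, z up. Numbers in brackets below: (x, y, z), mm, in this frame. Side cheeks (|y| 140 to 150) rise under the flap from 45 mm high in front to about 125 at x = 60.
- bay_floor (a point): Middle of the dark bay floor, (-15, 0, 31). The bay reaches x -95 to 65, y -140 to 140. Two bare steel pulleys stand in it at (-15, -105) and (30, 100), up to 27 mm radius, 58 mm above the table.
- rear_top (a point): Centre of the flat top of the rear housing, (112, 0, 100); it covers x 65 to 160 over the full width.
- flap (a joint): Flap over the bay, white 8 mm plate, 288 wide, hinged at its lower front edge, about 0.35 kg. 0 = shut, leaning 1.05 rad to the rear from upright; grows as it tips to the front; 1.05 upright; 2.45 fully open, lying forwards over the table. Gravity keeps it shut; once past about 1.2 it sinks fully open by itself, damped, in about 3 s, if nothing is in its way.
- flap_bar (a point): Centre of the flap's round purple bar handle, 12 mm thick, 132 mm long along y, on two stubs at y +-50, in the flap's plane, 210 mm from the hinge, 25 mm past the plate's edge. Shut: at (82, 0, 140), 40 mm above the rear housing, free from above, before and behind; can be hooked from behind with closed fingers or pinched.
- flap_hinge (a point): Point on the flap's hinge axis (along y) at mid-width, (-100, 0, 35).
- tensioner (a joint): Angle of the orange sprung arm about its vertical pivot: 0 = at rest, pointing rearwards and 0.37 rad to the right (-y); grows as its free end is pushed left (+y). At 0.50 a brass pawl clicks up behind it: let go there, it stays at about 0.5. 0.75 = hard stop, fully back; let go, it springs back to about 0.5. Pushing at the post takes about 4 N at first, 9 N at the stop.
- tensioner_pivot (a point): Pivot axis of the tensioner arm at its underside, (-55, 0, 36). The arm is 14 mm wide and 36 to 48 mm above the table.
- idler_top (a point): Centre of the top of the orange upright post at the tensioner arm's free end, 85 mm from the pivot axis: a cylinder 20 mm across, from the arm up to 95 mm above the table, to be pushed or gripped. At rest at (24, -31, 95), at the stop at (24, 32, 95). Under the flap while that is shut.
- tube_rack: Mint-green tube rack with orange- and green-capped tubes, 70 x 130 x 105 mm, loose bystander, origin under its centre.
- spray_bottle: White disinfectant bottle with blue cap, 60 mm across, 150 mm high, loose bystander, origin under its centre.
- glove_box: Cardboard and mint glove box, 120 x 90 x 70 mm, loose bystander, origin under its centre.

How it is judged:
By the outcome, as a careful person would: the job done as asked, in the order asked, and still so for the second after the job is handed in, while the arm keeps its last pose, push and grip.
It also fails if it takes over 54 s, if anything falls off the work surface, if the arm or the gripper's body presses on something with over 40 N, if the wrist force passes 120 N, or if a joint passes its speed limit or range.

## Working session

There is one attempt and no reset: what is moved stays moved. The work goes in short steps, Python scripts to look and compute and a tool call to move; the robot and the scene stay as the last step left them, time stands still between calls to the robot, and variables do not carry over. Pictures are saved under pics/ and viewed, at most 10 in all, crops included, and the job is handed in when it is done.

Besides the shell and the picture viewer there is one more tool, called after "Request:" by a JSON object that holds its "api" and its "payload". play_rows: Moves the arm, as the interface text tells. Its arguments: {"type":"object","properties":{"steps":{"type":"array"},"claw":{"type":"number"}},"required":["steps"]}

```bash
mkdir -p pics; ls; python3 - <<'E'
from workcell import *
import cv2,numpy as np
for n in("scene","top"):
    cv2.imwrite(f"pics/{n}0.png",capture(n)); c=calibration(n); print(n,c["K"],c["k1"],np.round(c["camera_from_world"],3))
o=get_obs();print(o)
E
```

```text
pics
scene [[397.28529726   0.         279.10949035]
 [  0.         397.28529726 208.00642693]
 [  0.           0.           1.        ]] 0.014323451393234054 [[-2.400000e-01  9.710000e-01  1.600000e-02  6.115000e+01]
 [ 7.220000e-01  1.900000e-01 -6.650000e-01 -3.534360e+02]
 [-6.490000e-01 -1.470000e-01 -7.470000e-01  1.373078e+03]
 [ 0.000000e+00  0.000000e+00  0.000000e+00  1.000000e+00]]
top [[523.95025085   0.         279.05555069]
 [  0.         523.95025085 208.30672431]
 [  0.           0.           1.        ]] -0.17555937245153702 [[-2.100000e-02 -1.000000e+00 -8.000000e-03  7.382600e+01]
 [-9.840000e-01  2.200000e-02 -1.750000e-01  6.052680e+02]
 [ 1.750000e-01  4.000000e-03 -9.840000e-01  1.378181e+03]
 [ 0.000000e+00  0.000000e+00  0.000000e+00  1.000000e+00]]
{'t': 0.1, 'joint_positions': array([-1.36018004,  0.41180084, -0.01273365,  1.59693281,  0.0055892 ,
        1.13428938, -0.08219721]), 'qd': array([ 0.00174431, -0.00323613, -0.00038864, -0.00138286,  0.000559  ,
       -0.00070335, -0.00015365]), 'joint_torque': array([ 2.70442302e-03, -5.89091635e+01,  6.43882547e-01, -2.91708755e+01,
       -5.37771697e-02,  1.46121421e-02,  4.43184365e-05]), 'tool_pos': array([171.93477329, 600.54396832, 301.91612641]), 'tool_rot': array([-3.14019994e+00,  7.97816298e-05,  2.86281853e+00]), 'wrist_force': array([ 0.397666  , -0.20904839, -0.05052608]), 'ft_torque': array([ 0.01230558,  0.04724414, -0.00482157]), 'grasp_force': 0.0, 'width': 87.6441509924994}
```

View pics/scene0.png

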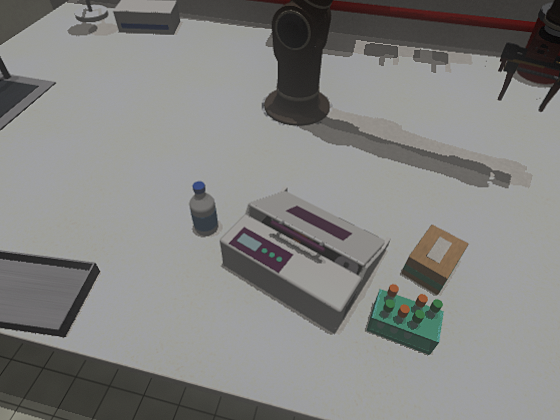

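View pics/top0.png

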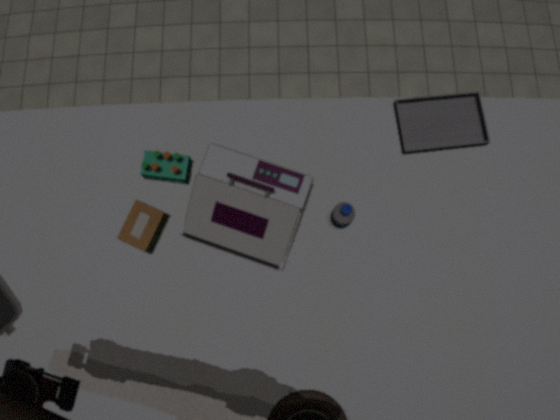

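The scene view shows the unit from behind, with the bar at about (297,233), bottle (204,210), rack (405,320) and glove box (437,258). In the top view the bar is at about (250,183), the flap decal (239,220), and the front edge runs from (184,235) to (283,266). The bottle is to the right at (343,213), the rack and glove box to the left.

```bash
cat > h.py <<'E'
import cv2,numpy as np
from workcell import *
def ray(c,px):
    K=c["K"];M=c["camera_from_world"]
    d=np.array([(px[0]-K[0,2])/K[0,0],(px[1]-K[1,2])/K[1,1]]);u=d.copy()
    for _ in range(20): u=d/(1+c["k1"]*(u@u))
    R=M[:3,:3];return -R.T@M[:3,3],R.T@np.array([*u,1])
def onz(c,px,z):
    o,d=ray(c,px);return o+d*(z-o[2])/d[2]
def proj(c,p):
    q=c["camera_from_world"]@np.array([*p,1]);u=q[:2]/q[2];u=u*(1+c["k1"]*(u@u));return u*c["K"][0,0]+c["K"][:2,2]
def blobs(img,lo,hi,amin):
    m=cv2.inRange(cv2.cvtColor(img,cv2.COLOR_BGR2HSV),lo,hi)
    n,l,s,ce=cv2.connectedComponentsWithStats(m)
    return [(l==i,s[i],ce[i]) for i in range(1,n) if s[i][4]>=amin]
E
python3 - <<'E'
from h import *
for n in("top","scene"):
    im=cv2.imread(f"pics/{n}0.png");c=calibration(n)
    for m,s,ce in blobs(im,(135,60,20),(170,255,255),25):
        r=cv2.minAreaRect(np.argwhere(m)[:,::-1].astype(np.float32))
        b=cv2.boxPoints(r)
        print(n,s,ce.round(1),np.round(r[1],1)); 
        for z in(140,100): print(z,onz(c,ce,z).round(1),[onz(c,p,z)[:2].round() for p in b])
E
python3 -c "
import cv2
a=cv2.imread('pics/top0.png')[130:280,110:370];b=cv2.imread('pics/scene0.png')[170:330,190:450]
a=cv2.convertScaleAbs(a,alpha=1.7)
a=cv2.resize(a,None,fx=3,fy=3,interpolation=2);cv2.imwrite('pics/c.png',a)"
```

```text
top [254 161  49  32 548] [275.4 175.6] [46.8 19. ]
140 [677.7  68.3 140. ] [array([673., 127.]), array([721., 111.]), array([679.,  -4.]), array([631.,  13.])]
100 [687.4  68.8 100. ] [array([683., 130.]), array([732., 113.]), array([688.,  -5.]), array([640.,  12.])]
top [228 174  45  17 154] [249.9 182.1] [46.8  3.5]
140 [661.9 134.7 140. ] [array([679., 194.]), array([687., 191.]), array([645.,  76.]), array([637.,  79.])]
100 [671.2 137.1 100. ] [array([688., 198.]), array([697., 195.]), array([654.,  77.]), array([645.,  80.])]
top [ 212  203   56   35 1033] [239.3 219.9] [54.4 19.6]
140 [563.3 163.  140. ] [array([563., 238.]), array([611., 222.]), array([563.,  90.]), array([516., 106.])]
100 [569.6 166.3 100. ] [array([569., 244.]), array([619., 227.]), array([570.,  91.]), array([521., 108.])]
scene [287 206  64  34 542] [319.3 222.5] [66.6  8.9]
140 [614.9 174.4 140. ] [array([602.,  99.]), array([576., 103.]), array([627., 241.]), array([650., 236.])]
100 [581.3 172.2 100. ] [array([567.,  93.]), array([540.,  96.]), array([594., 243.]), array([618., 237.])]
scene [271 221  54  30 199] [297.5 235.1] [59.   3.8]
140 [659.8 136.7 140. ] [array([642.,  74.]), array([632.,  76.]), array([677., 195.]), array([686., 193.])]
100 [628.9 132.1 100. ] [array([610.,  66.]), array([600.,  67.]), array([647., 195.]), array([657., 192.])]
scene [229 228  63  44 857] [263.1 250.8] [59.6 22.1]
140 [715.7  78.4 140. ] [array([715.,   6.]), array([661.,  13.]), array([709., 135.]), array([758., 124.])]
100 [688.3  70.3 100. ] [array([687.,  -6.]), array([631.,   1.]), array([681., 131.]), array([733., 119.])]
```

View pics/c.png

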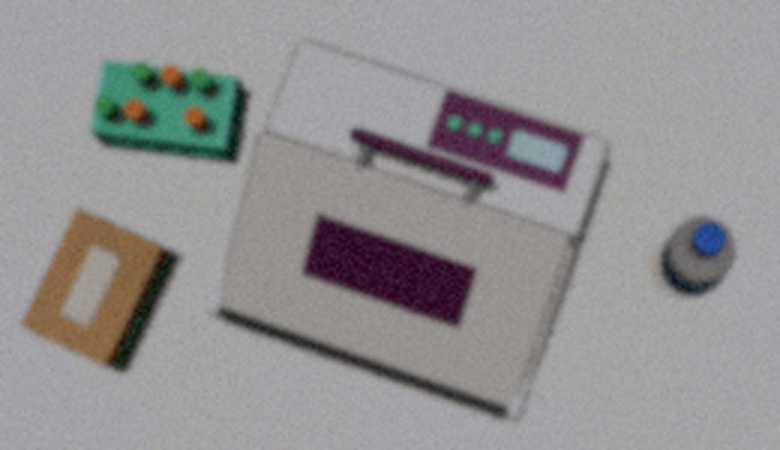

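The bar measures (661,136,140) from both views, agreeing to 2 mm, and the unit's yaw is about -0.35. That puts the unit origin at about (584,164). I'll hook the bar from behind with closed fingers, closing axis along the unit's y.

Request:
{"api": "play_rows", "payload": {"steps": [[[-0.8,-0.4,0,0,0,0.0227],[-0.8,-0.4,0,0,0,0.0227],[-0.8,-0.4,0,0,0,0.0227],[-0.8,-0.4,0,0,0,0.0227],[-0.8,-0.4,0,0,0,0.0227]]], "claw": 1}}

```text
t: 0.6
tool_pos: [308.1, 476.1, 302.6]
tool_rot: [-3.141, 0.002, 2.784]
wrist_force: [0.0, -0.3, 0.1]
width: 51.3
grasp_force: 0.0
```

Request:
{"api": "play_rows", "payload": {"steps": [[[-0.8,-0.33,0,0,0,0],[-0.8,-0.33,0,0,0,0],[-0.8,-0.33,0,0,0,0],[-0.8,-0.33,0,0,0,0]]]}}

```text
t: 1.0
tool_pos: [434.2, 359.9, 302.5]
tool_rot: [-3.141, 0.001, 2.788]
wrist_force: [0.1, 0.6, -0.3]
width: 19.1
grasp_force: 0.0
```

Request:
{"api": "play_rows", "payload": {"steps": [[[-0.8,-0.33,0,0,0,0],[-0.8,-0.33,0,0,0,0],[-0.8,-0.33,0,0,0,0],[-0.8,-0.33,0,0,0,0]]]}}

```text
t: 1.4
tool_pos: [561.8, 242.8, 302.4]
tool_rot: [-3.14, 0.001, 2.788]
wrist_force: [-1.0, 0.5, -0.3]
width: 0.7
grasp_force: 0.0
```

Request:
{"api": "play_rows", "payload": {"steps": [[[-0.8,-0.33,0,0,0,0],[-0.8,-0.33,0,0,0,0],[-0.8,-0.33,0,0,0,0],[-0.8,-0.33,0,0,0,0],[-0.8,-0.33,0,0,0,0]]]}}

```text
t: 1.9
tool_pos: [688.6, 126.0, 301.3]
tool_rot: [-3.139, 0.0, 2.787]
wrist_force: [-0.3, 0.1, -0.8]
width: 0.4
grasp_force: 0.0
```

Request:
{"api": "play_rows", "payload": {"steps": [[[0,0,0.25,0,0,0],[0,0,0.45,0,0,0],[0,0,0.51,0,0,0],[0,0,0.51,0,0,0],[0.04,0,0.51,0,0,0],[0.07,0,0.51,0,0,0],[0.07,0,0.51,0,0,0]]]}}

```text
t: 2.6
tool_pos: [677.0, 133.5, 205.8]
tool_rot: [3.137, 0.011, 2.791]
wrist_force: [7.2, -3.6, 3.4]
width: -0.1
grasp_force: 4.0
```

```bash
python3 - <<'E'
from h import *
a=capture("scene")[170:330,190:450];o=get_obs();print(o["tool_pos"].round(1),o["wrist_force"].round(1))
b=capture("top")[120:280,130:390]
cv2.imwrite("pics/hook.png",cv2.resize(np.vstack([a,cv2.convertScaleAbs(b,alpha=1.7)]),None,fx=1.8,fy=1.8,interpolation=2))
E
```

```text
[677.  133.6 205.8] [ 7.3 -2.8  2. ]
```

View pics/hook.png

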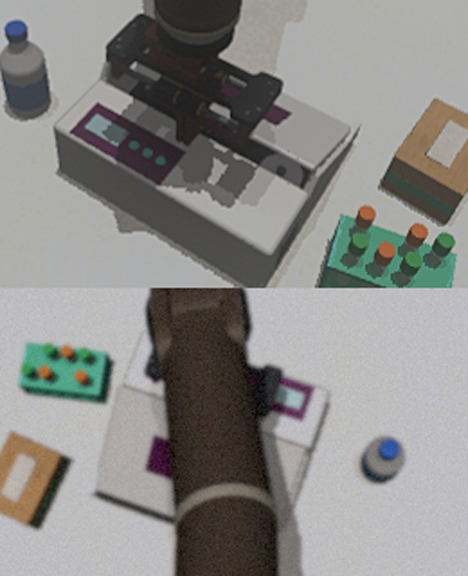

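The scene view shows the closed fingers directly behind the bar at mid-width, and force and position agree with contact. Now I'll follow the arc.

Request:
{"api": "play_rows", "payload": {"steps": [[[0.04,0,-0.03,0,0,0],[0.08,0,-0.07,0,0,0],[0.115,0,-0.11,0,0,0],[0.145,0,-0.15,0,0,0],[0.2,0,-0.21,0,0,0],[0.26,0,-0.26,0,0,0]]]}}

```text
t: 3.3
tool_pos: [631.7, 150.0, 261.6]
tool_rot: [3.132, 0.02, 2.788]
wrist_force: [12.5, -4.4, 11.4]
width: 0.6
grasp_force: 6.5
```

```bash
python3 - <<'E'
from h import *
o=get_obs();p=o["tool_pos"]-[584,163.8,0];print("unit",p[0]*.939-p[1]*.343,p[0]*.343+p[1]*.939,p[2],o["wrist_force"].round(1))
a=capture("scene")[130:330,190:450]
cv2.imwrite("pics/up.png",cv2.resize(a,None,fx=2,fy=2,interpolation=2))
E
```

```text
unit 49.549184391210005 3.3630587668465726 261.5524626212811 [12.5 -4.4 11.4]
```

View pics/up.png

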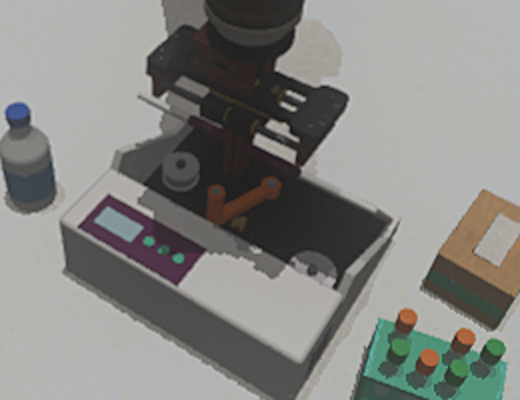

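Scene view: the flap is rising, the fingers are hooked on the bar and the bay is visible, with the orange post at about (215,197). Continuing along the arc past upright.

Request:
{"api": "play_rows", "payload": {"steps": [[[0.08,0,-0.055,0,0,0],[0.17,0,-0.115,0,0,0],[0.27,0,-0.165,0,0,0],[0.37,0,-0.2,0,0,0],[0.47,0,-0.225,0,0,0],[0.57,0,-0.24,0,0,0],[0.68,0,-0.24,0,0,0],[0.78,0,-0.24,0,0,0]]]}}

```text
t: 4.15
tool_pos: [477.7, 206.2, 303.4]
tool_rot: [3.137, 0.003, 2.792]
wrist_force: [0.8, 0.4, -0.5]
width: 0.5
grasp_force: 0.5
```

Request:
{"api": "play_rows", "payload": {"steps": [[[0.1,0,0,0,0,0],[0.2,0,0.02,0,0,0],[0.25,0,0.03,0,0,0],[0.25,0,0.03,0,0,0]]]}}

```text
t: 4.55
tool_pos: [430.4, 223.4, 296.1]
tool_rot: [3.139, 0.001, 2.793]
wrist_force: [-0.1, -1.0, -0.0]
width: 0.6
grasp_force: 0.0
```

```bash
python3 - <<'E'
from h import *
o=get_obs();p=o["tool_pos"]-[584,163.8,0];print("unit",p[0]*.939-p[1]*.343,p[0]*.343+p[1]*.939,p[2],o["wrist_force"].round(1))
a=capture("scene")[80:330,190:450]
cv2.imwrite("pics/up2.png",cv2.resize(a,None,fx=2,fy=2,interpolation=2))
E
```

```text
unit -164.68261511341296 3.26973318028805 296.0522664982761 [-0.1 -1.  -0. ]
```

View pics/up2.png

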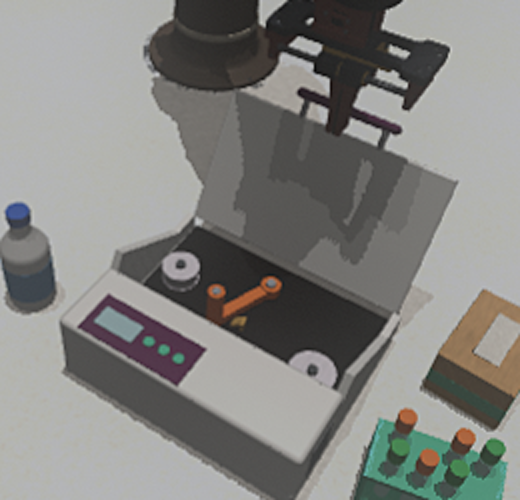

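The flap is past upright and sinking forwards on its own, with no contact. I'll move back over the post with the fingers half open, let the flap settle and measure the post.

Request:
{"api": "play_rows", "payload": {"steps": [[[-0.25,-0.05,0,0,0,0],[-0.5,-0.1,0,0,0,0],[-0.75,-0.13,0,0,0,0],[-0.94,-0.17,0,0,0,0],[-0.94,-0.17,0,0,0,0],[-0.94,-0.17,0,0,0,0],[-0.94,-0.17,0,0,0,0],[-0.94,-0.17,0,0,0,0]]], "claw": 0.4}}

```text
t: 5.4
tool_pos: [595.6, 127.2, 294.9]
tool_rot: [3.141, -0.0, 2.793]
wrist_force: [-0.4, 0.6, 0.5]
width: 52.5
grasp_force: 0.0
```

Request:
{"api": "play_rows", "payload": {"steps": [[[0,0,0,0,0,0],[0,0,0,0,0,0],[0,0,0,0,0,0],[0,0,0,0,0,0],[0,0,0,0,0,0],[0,0,0,0,0,0],[0,0,0,0,0,0],[0,0,0,0,0,0]]]}}

```text
t: 6.2
tool_pos: [596.2, 126.1, 294.6]
tool_rot: [3.142, -0.0, 2.791]
wrist_force: [0.5, -0.5, -0.3]
width: 52.5
grasp_force: 0.0
```

Request:
{"api": "play_rows", "payload": {"steps": [[[0,0,0,0,0,0],[0,0,0,0,0,0],[0,0,0,0,0,0],[0,0,0,0,0,0],[0,0,0,0,0,0],[0,0,0,0,0,0],[0,0,0,0,0,0],[0,0,0,0,0,0]]]}}

```text
t: 7.0
tool_pos: [596.2, 126.2, 294.6]
tool_rot: [3.142, 0.0, 2.791]
wrist_force: [0.8, -0.4, -0.9]
width: 52.5
grasp_force: 0.0
```

```bash
python3 - <<'E'
from h import *
o=get_obs();p=o["tool_pos"]-[584,163.8,0];print("unit",p[0]*.939-p[1]*.343,p[0]*.343+p[1]*.939,p[2],o["wrist_force"].round(1),o["tool_rot"],o["width"])
for n in("scene","wrist"):
    c=calibration(n);im=capture(n);cv2.imwrite(f"pics/{n}1.png",im)
    for m,s,ce in blobs(im,(3,140,60),(17,255,255),30):
        q=onz(c,ce,95)-[584,163.8,0]; print(n,s,ce.round(1),"unit@95",(q[0]*.939-q[1]*.343).round(1),(q[0]*.343+q[1]*.939).round(1))
a=cv2.imread("pics/scene1.png")[80:330,190:450];b=cv2.imread("pics/wrist1.png")
h=375;a=cv2.resize(a,(390,h));b=cv2.resize(b,(400,300));b=cv2.copyMakeBorder(b,0,75,0,0,0)
cv2.imwrite("pics/v.png",np.hstack([a,b]))
E
```

```text
unit 24.386826569284622 -31.13913699880075 294.6491749966805 [ 0.8 -0.4 -0.9] [3.14154037e+00 5.18342563e-06 2.79145939e+00] 52.47601735703204
scene [303 218  28  19 154] [315.9 227.4] unit@95 7.6 6.2
scene [389 285   9   7  50] [393.3 288. ] unit@95 53.5 211.6
scene [418 294  10   9  57] [422.4 297.9] unit@95 41.8 267.3
scene [400 305  10   8  60] [404.4 308.5] unit@95 83.3 246.9
wrist [ 270  109   50  104 1454] [292.9 160.2] unit@95 -16.9 -17.3
wrist [294 173  14  11  65] [300.6 179.3] unit@95 1.7 -9.6
wrist [503 225  33  23 523] [519.  235.8] unit@95 60.5 214.0
wrist [529 251  31  23 430] [544.9 261.3] unit@95 88.8 246.5
```

View pics/v.png

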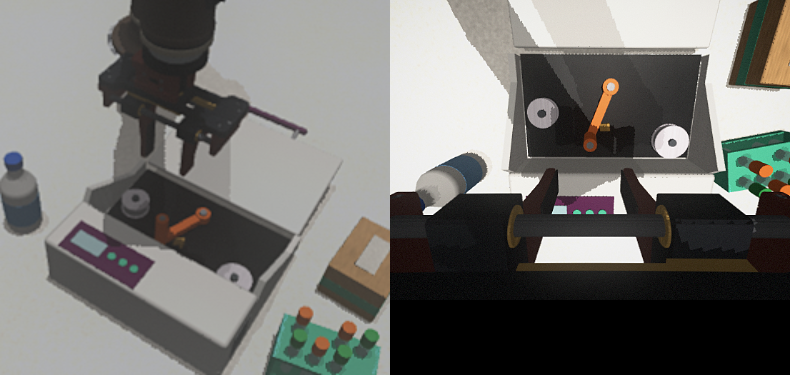

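The flap looks fully down in both views. In the wrist view the post top is at about (280,203) px and the pivot at about (309,122). I'll check both against the nominal positions.

```bash
python3 - <<'E'
from h import *
def U(q): q=q-np.array([584,163.8,0]); return np.round([q[0]*.939-q[1]*.343,q[0]*.343+q[1]*.939],1)
def W(x,y,z): return [584+x*.939+y*.343,163.8-x*.343+y*.939,z]
c=calibration("wrist");s=calibration("scene");im=cv2.imread("pics/wrist1.png")
print(U(onz(c,(280,203),95)),U(onz(c,(309,122),48)),"pred",proj(c,W(24,-31,95)),proj(c,W(-55,0,48)))
# pulleys: bright blobs check; open bar
print("open bar pred scene",proj(s,W(-307,0,71)),"scene post pred",proj(s,W(24,-31,95)))
m,st,ce=max(blobs(cv2.imread("pics/scene1.png"),(135,50,15),(172,255,255),25),key=lambda b:-b[2][1])
print("bar seen",st,ce,[proj(s,W(-307,y,71)).round() for y in(-66,66)])
cv2.imwrite("pics/w2.png",cv2.resize(im[90:240,170:420],None,fx=3,fy=3))
E
```

```text
[ 25.6 -29.7] [-52.6   1.8] pred [278.7682067  201.43845993] [307.36506357 119.69873227]
open bar pred scene [371.41806409 158.32239737] scene post pred [298.0097365  224.77251792]
bar seen [356 151  38  17  81] [373.75308642 158.79012346] [array([350., 149.]), array([394., 168.])]
```

View pics/w2.png

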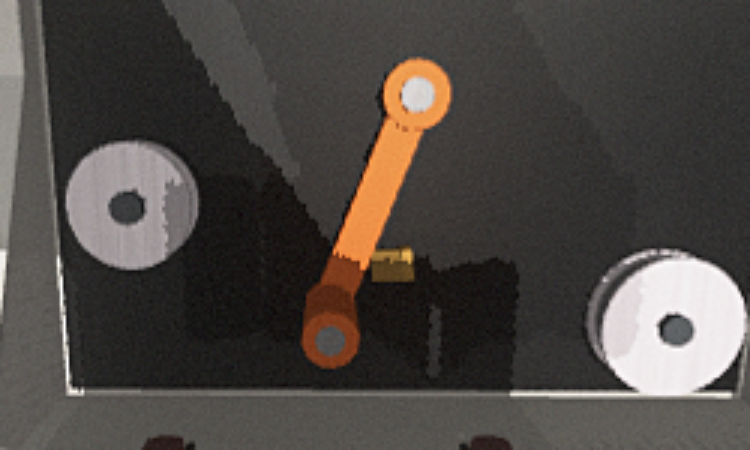

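The post is within 1.5 mm of nominal, and the flap bar is where a fully open flap should put it. Now I'll descend, grip the post, then sweep left.

Request:
{"api": "play_rows", "payload": {"steps": [[[0,0,0.2,0,0,0],[0,0,0.4,0,0,0],[0,0,0.55,0,0,0],[0,0,0.65,0,0,0],[0,0,0.75,0,0,0],[0,0,0.75,0,0,0],[0,0,0.75,0,0,0]]]}}

```text
t: 7.8
tool_pos: [596.3, 126.1, 144.8]
tool_rot: [-3.141, -0.0, 2.791]
wrist_force: [0.6, -0.2, 0.5]
width: 52.7
grasp_force: 0.0
```

Request:
{"api": "play_rows", "payload": {"steps": [[[0,0,0,0,0,0],[0,0,0,0,0,0],[0,0,0,0,0,0],[0,0,0,0,0,0],[0,0,0,0,0,0],[0,0,0,0,0,0],[0,0,0,0,0,0],[0,0,0,0,0,0]]], "claw": 1}}

```text
t: 8.6
tool_pos: [596.6, 126.9, 145.1]
tool_rot: [3.14, 0.001, 2.792]
wrist_force: [1.7, 3.8, 2.9]
width: 19.7
grasp_force: 30.0
```

Gripped: width 19.7 mm, matching the 20 mm post. Now the sweep.

Request:
{"api": "play_rows", "payload": {"steps": [[[-0.012,0.04,0,0,0,0],[-0.02,0.08,0,0,0,0],[-0.028,0.12,0,0,0,0],[-0.03,0.16,0,0,0,0],[-0.028,0.2,0,0,0,0],[-0.022,0.24,0,0,0,0],[-0.012,0.28,0,0,0,0],[0,0.315,0,0,0,0]]]}}

```text
t: 9.4
tool_pos: [621.0, 178.9, 145.2]
tool_rot: [-3.137, 0.007, 2.787]
wrist_force: [7.0, -11.3, 2.7]
width: 19.4
grasp_force: 30.0
```

Request:
{"api": "play_rows", "payload": {"steps": [[[0,0.01,0,0,0,0],[0,0.02,0,0,0,0],[0,0.03,0,0,0,0],[0,0.03,0,0,0,0],[0,0.03,0,0,0,0]]]}}

```text
t: 9.9
tool_pos: [621.5, 185.1, 145.1]
tool_rot: [-3.136, 0.004, 2.788]
wrist_force: [2.2, -11.0, 6.7]
width: 19.5
grasp_force: 30.0
```

Request:
{"api": "play_rows", "payload": {"steps": [[[0,0.02,0,0,0,0],[0,0.03,0,0,0,0],[0,0.03,0,0,0,0],[0,0.03,0,0,0,0]]]}}

```text
t: 10.3
tool_pos: [622.1, 185.9, 144.8]
tool_rot: [-3.129, 0.001, 2.784]
wrist_force: [-5.4, -23.1, 13.1]
width: 19.3
grasp_force: 30.0
```

```bash
python3 - <<'E'
from h import *
o=get_obs();p=o["tool_pos"]-[584,163.8,0];print("unit",p[0]*.939-p[1]*.343,p[0]*.343+p[1]*.939,p[2],o["wrist_force"].round(1),o["tool_rot"],o["width"])
a=capture("scene")[80:330,190:450];b=capture("wrist")
a=cv2.resize(a,(390,375));b=cv2.resize(b,(400,300));b=cv2.copyMakeBorder(b,0,75,0,0,0)
cv2.imwrite("pics/v2.png",np.hstack([a,b]))
E
```

```text
unit 28.1748400148141 33.85996628827995 144.77038759502378 [ -5.4 -23.1  13.1] [-3.12876690e+00  1.04476941e-03  2.78422666e+00] 19.256486982658945
```

View pics/v2.png

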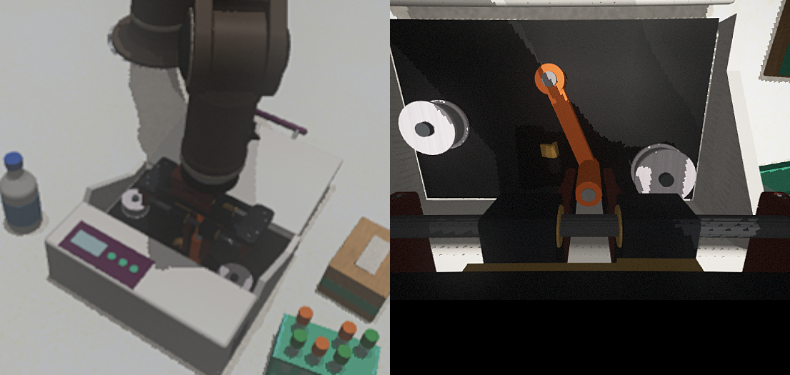

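The wrist view shows the arm swung left past the brass pawl, with the post held between the fingers at about (588,195). The last 6 mm commanded moved it only 0.8 mm while the force rose from 11 to 23 N, so it is hard against the stop. The bystanders are untouched and the flap is down.

```bash
python3 -c "
from workcell import *
print(close_job())"
```

```text
the job is handed in; nothing more can be done
None
```

The job is handed in: the flap is fully open, and the gripper is still holding the tensioner arm back against its hard stop, with the tube rack, bottle and glove box untouched; the hand-in gave no verdict.

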